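Cover the water carafe with the upturned cup

ROBOT

A 7-joint arm with a two-finger parallel gripper is mounted at the origin on the work surface. World frame = base frame: x ahead of the robot, y to its left, z up, the work surface at z = 0. Lengths are in mm, angles in degrees, forces in N, time in s.
With the tool pointing down it reaches from about 425 to 1025 mm from the base axis. Payload 3.6 kg.
Tool frame: the origin (TCP) lies midway between the tips of the shut fingers; the grasp point (between the pads) lies 19 mm behind it; z points along the fingers, y is the line along which they close (so a half turn about z gives the same grasp; the last joint's range is limited). The gripper opens to 85 mm and grips with 20 to 120 N. Pads are 22 mm wide; open, the fingers measure 114 mm over their backs; the gripper's body (76 mm by 85 mm) begins 54 mm behind the grasp point. The pads swing forward as they close: fully open they stand 13 mm farther back than shut.
Start: joints at [62.252, 33.873, 2.773, 92.16, -1.908, 54.013, -1.931], TCP at [276.175, -670.341, 231.302] pointing down, gripper open.
Joint ranges: [-153.93, 153.93], [-27.13, 128.08], [-72.61, 78.16], [10.71, 143.7], [-87.88, 267.88], [4.46, 118.87], [-176.78, 176.78]. Speed limits (degrees/s): [147.25, 147.25, 180, 180, 180, 180, 180].

INTERFACE

Orientations are given as [roll, pitch, yaw] about the fixed x, y, z axes, in that order (R = Rz(yaw) Ry(pitch) Rx(roll)).
In Python, from cell import bot, gripper_open, grab, read_camera, order, spot_in, outline_of gives the robot as it stands. Calls block until the motion is done:
- bot.goto(position, orientation): joint-space move of the TCP to a pose.
- bot.move_linear(position, rot=None, max_speed=150): straight line of the TCP; rot=None keeps the orientation; max_speed is the mean speed in mm/s.
- bot.move_j(angles): joint-space move.
- gripper_open() and grab(effort=None): open the fingers fully, or close them until they stop; effort is the grip in N (None keeps the last).
- bot.wait(seconds).
- bot.solve_ik(position, orientation): joint angles nearest the present ones, or None.
- read_camera(name): name is "side" or "top" or "wrist"; returns a dict with "pixels" (384x512x3 uint8, blue, green, red), "K" (3x3 intrinsics, pixels), "distortion" ([k1, k2, p1, p2, k3] as OpenCV has them; the pictures are not rectified), "R" (3x3) and "t" (3): a world point X has camera coordinates R X + t; the wrist camera has in their place "T_tool_cam" (4x4, takes a point from camera to tool coordinates, whose origin is the TCP and whose axes are the flange's). Camera axes: x right, y down, z forward; pixel columns grow to the right and rows downward; lengths in mm; the calibration is good to about 2 mm. A picture is of the moment at which its call begins: read the wrist's pose just before it. There is no depth.
A pose or a line that the arm cannot do raises bot.IKError and nothing moves.
- order.sign_off(): hands the job in; it is judged then, once.
Trained networks look in a picture, given as the dict that the camera call returned (one of the last four; its "shot" number tells which), for a name from the list of things; names that differ only in an ending like _2 or _b are one class to them, and where a whole thing is asked for, a point or a joint stands for the part that bears it (a point fixed in the world has none). Each returns a list of dicts, best first, with "p" (0 to 1); they miss things now and then, are a little off and sometimes report something else, mostly with a low value. They report only what shows in the picture. A call takes as long as a camera call. They do not tell look-alikes from the thing itself.
- spot_in(picture, query): "centre" ([column, row] in pixels, amid what is visible of it).
- outline_of(picture, query): "pixels" (384x512 bool, what is visible of it) and "centre" ([column, row] in pixels, amid what is visible of it).
Readings, each from a call of its own:
- bot.read_time(): time.
- bot.read_joint_pos(): joint angles.
- bot.read_dq(): joint speeds.
- bot.read_joint_torque(): joint torques, N m.
- bot.read_tool_pos(): TCP position.
- bot.read_tcp_rot(): TCP orientation.
- bot.read_ft_force(): force on the tool from outside, world axes, zero at the start.
- bot.read_moment(): the same for the moment, N m.
- bot.read_opening(): opening from 0.0 (shut) to 1.0 (fully open).
- bot.read_finger_force(): force on a finger pad.
Only numpy, scipy, OpenCV 4.12 (cv2) and the standard library are available. Lean on these libraries where they do the work, as an engineer would, in place of code of your own. Each camera call takes 0.05 s, during which the arm holds its last target. There are 200 camera calls.

TASK

Cover the blue water carafe with the yellow cup to keep dust and insects out: turn the cup over by laying it on its side on the slab, letting go and taking it again, then lower it gently, mouth down, over the carafe's tapered neck until it sits straight and fully down, and let go. Leave the carafe standing where it is, and do not knock the other things about or drop the cup off the slab.

Things in the scene. Friction and masses are not known exactly. Their poses are not given: they have to be found in the camera images.
- cup: yellow enamelled steel cup, round, no handle, blue rim, wall tapered 7 degrees each side: 84 tall, 70 across the outside of the rim, 49 across the base, 60 across at mid height; wall 3, floor 5; about 0.15 kg. Starts upright on the slab. Origin: centre of the outside of its base; z runs from base to mouth.
- cup_mouth (a point): centre of the cup's open mouth, 84 from the base along the cup's z. On its side the cup rests along its wall, its axis rising 7 degrees towards the mouth, the base centre 25 above the slab; let go gently it stays put, pushed it can roll
- carafe: blue enamelled water carafe, round, loose, about 0.9 kg: body 104 across up to 85 high, shoulder 85 to 132 high, then a plain neck tapering 7 degrees each side from 66 across at 132 high to 54 across at the top, 184 high; open mouth 48 across inside. Origin: centre of its underside; z up.
- carafe_neck (a point): centre of the top of the neck, 184 above the slab. The neck matches the inside of the cup (64 across at its rim): the upturned cup comes to rest on the taper with about 42 of neck inside it, its rim about 142 and its base about 226 above the slab, the rim clear of the shoulder
- soap_box: bystander: clear plastic soap box with clip-on lid, pink soap inside, 115 x 80 x 42; origin under its centre
- tumbler: bystander: round glass tumbler, 72 across, 100 tall; origin under its centre
- nail_brush: bystander: wooden nail brush lying bristles down, 92 x 42 x 32; origin under its centre
- comb: bystander: red plastic comb lying flat, 172 x 34 x 6; origin under its centre
- oil_bottle: bystander: blue hair-oil bottle with green cap, 56 across, 165 tall; origin under its centre
- bath_mug: bystander: green plastic bath mug with a handle, 112 across, 115 tall; origin under its centre
Things that resemble listed ones, but are neither listed nor needed, are in the scene too. There is more than one size of the carafe; the job needs the middle-sized.

How it is judged (in metres and radians):
On the way:
1. the cup lies on its side on the slab and has been let go (angle between cup's own z axis and vertical between 1.3 and 1.85 rad and height (world z) of cup below 0.04 m and contact force between the fingers and cup below 0.3 N and linear speed of cup below 0.05 m/s), for 0.2 s.
At the end, for the whole second after the job is handed in: The cup sits mouth down over the carafe's neck: cup and neck centred within 6 mm, axes within 4 degrees, the cup's base within 7 mm of 226 mm above the carafe's foot; the carafe stands upright within 30 mm of where it was; both at rest (horizontal distance between each of cup, cup_mouth and carafe_neck below 0.006 m and angle between the z axis of cup and the z axis of carafe, either way round below 0.07 rad and z of cup in the frame of carafe between 0.219 and 0.233 m and z of cup_mouth in the frame of carafe below 0.15 m and angle between carafe's own z axis and vertical below 0.05 rad and height (world z) of carafe below 0.01 m and distance of carafe from where it was at the start of the episode below 0.03 m and linear speed of each of cup, carafe below 0.02 m/s); the robot touches nothing.
It fails at once if the carafe is tipped by more than 12 degrees (angle between carafe's own z axis and vertical above 0.21 rad).
It fails at once if the cup falls off the slab (height (world z) of cup below -0.05 m).
It fails at once if the cup is forced onto the carafe (over 60 N between them, summed round the taper, some 35 N of downward push) (contact force between cup and carafe above 60 N).
It fails at once if the upturned cup is dropped onto the carafe (falling loose over the neck at more than 0.5 m/s, which takes a fall of some 13 mm) (horizontal distance between cup and carafe_neck below 0.05 m and angle between cup's own z axis and vertical above 2.5 rad and contact force between the fingers and cup below 0.1 N and linear speed of cup above 0.5 m/s).
It fails at once if a bystander is moved by more than 30 mm (distance of any of soap_box, tumbler, nail_brush, comb, oil_bottle, bath_mug from where it was at the start of the episode above 0.03 m).
It also fails if it takes over 58 s, if anything falls off the work surface, if the arm or the gripper's body presses on something with over 40 N, if the wrist force passes 120 N, or if a joint passes its speed limit or range.

## Working session

There is one attempt and no reset: what is moved stays moved. The work goes in short steps, each a Python script; the robot and the scene stay as the last script left them, time stands still between calls to the robot, and variables do not carry over. Pictures are saved under pics/ and viewed, at most 10 in all, crops included, and the job is handed in when it is done.

```bash
ls; mkdir -p pics
cat > h.py <<'E'
import numpy as np, cv2
from cell import bot, gripper_open, grab, read_camera, order, spot_in, outline_of
from scipy.spatial.transform import Rotation as Ro
def ray(p,px,pose=None):
    """origin, dir in world"""
    u=cv2.undistortPoints(np.array([[px]],float),np.array(p["K"],float),np.array(p["distortion"],float))[0,0]
    d=np.array([u[0],u[1],1.])
    if "R" in p:
        R=np.array(p["R"]);t=np.array(p["t"]); return -R.T@t, R.T@d/np.linalg.norm(d)
    T=np.array(p["T_tool_cam"]); W=np.eye(4); W[:3,:3]=Ro.from_euler('xyz',pose[1],degrees=True).as_matrix(); W[:3,3]=pose[0]
    M=W@T; return M[:3,3], M[:3,:3]@d/np.linalg.norm(d)
def at_z(p,px,z,pose=None):
    o,d=ray(p,px,pose); return o+d*(z-o[2])/d[2]
def proj(p,X,pose=None):
    if "R" in p: R=np.array(p["R"],float);t=np.array(p["t"],float)
    else:
        T=np.array(p["T_tool_cam"]); W=np.eye(4); W[:3,:3]=Ro.from_euler('xyz',pose[1],degrees=True).as_matrix(); W[:3,3]=pose[0]
        M=np.linalg.inv(W@T); R=M[:3,:3];t=M[:3,3]
    return cv2.projectPoints(np.array(X,float).reshape(-1,1,3),cv2.Rodrigues(R)[0],t,np.array(p["K"],float),np.array(p["distortion"],float))[0][:,0]
def wr():
    pose=(np.array(bot.read_tool_pos()),np.array(bot.read_tcp_rot())); return read_camera("wrist"),pose
E
python3 - <<'E'
from h import *
np.set_printoptions(precision=1,suppress=True)
print(bot.read_time(),bot.read_tcp_rot(),bot.read_tool_pos())
H={"cup":42,"carafe":92,"soap_box":21,"tumbler":50,"nail_brush":16,"comb":3,"oil_bottle":82,"bath_mug":57}
for n in ["top","side"]:
    p=read_camera(n); cv2.imwrite(f"pics/{n}0.png",p["pixels"])
    print(n,"cam at",ray(p,[256,192]))
    for q in H:
        for s in spot_in(p,q)[:4]: print(n,q,round(s["p"],2),np.array(s["centre"]),at_z(p,s["centre"],H[q]))
print(bot.read_time())
E
```

```text
pics
0.0 [-179.9    0.    22.4] [ 275.9 -669.5  230.1]
top cam at (array([ 393.4,   38.8, 1742.2]), array([ 0.1, -0. , -1. ]))
top cup 0.65 [325.5 194.3] [ 542.6 -210.1   42. ]
top cup 0.16 [170.5 143.3] [713.4 344.8  42. ]
top carafe 0.89 [193.  177.8] [585.1 252.8  92. ]
top carafe 0.72 [173.8 243.9] [357.7 311.   92. ]
top carafe 0.65 [153.5 184.6] [558.7 388.8  92. ]
top soap_box 0.96 [235.6 141.3] [729.2 112.9  21. ]
top tumbler 0.82 [296.2 135. ] [ 751.3 -103.1   50. ]
top nail_brush 0.68 [343.4 247.7] [ 355.3 -280.1   16. ]
top comb 0.79 [280.8 239.2] [381.6 -56.8   3. ]
top comb 0.32 [194.3 176.2] [601.4 259.8   3. ]
top oil_bottle 0.5 [172.  147.6] [690.7 331.6  82. ]
top oil_bottle 0.24 [367.4 135.5] [ 749.7 -352.1   82. ]
top oil_bottle 0.16 [279.7 241.5] [374.2 -48.9  82. ]
top bath_mug 0.79 [366.6 136.7] [ 750.6 -355.    57. ]
top bath_mug 0.17 [295.7 133.9] [ 753.7 -100.7   57. ]
side cam at (array([-123.1,  692.2,  701. ]), array([ 0.6, -0.6, -0.5]))
side cup 0.59 [311.8 186.3] [ 526.2 -215.9   42. ]
side carafe 0.92 [176.7 229.9] [587.4 267.6  92. ]
side carafe 0.89 [222.  277.2] [376.3 297.8  92. ]
side soap_box 0.73 [198.  203.3] [736.6  89.8  21. ]
side tumbler 0.69 [240.2 171. ] [ 757.5 -112.8   50. ]
side nail_brush 0.88 [364.5 209.6] [ 349.5 -254.8   16. ]
side comb 0.6 [316.7 242.9] [364. -35.   3.]
side oil_bottle 0.85 [130.5 228.6] [689.3 342.3  82. ]
side oil_bottle 0.69 [308.8 185.1] [ 497.8 -160.    82. ]
side oil_bottle 0.58 [200.3 202.4] [658.6 136.3  82. ]
side oil_bottle 0.35 [315.5 241.5] [314.3  45.   82. ]
side bath_mug 0.79 [289.3 147.3] [ 752.3 -364.8   57. ]
0.9
```

View pics/top0.png

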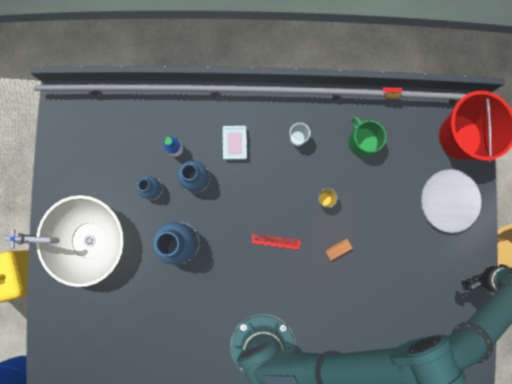

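View pics/side0.png

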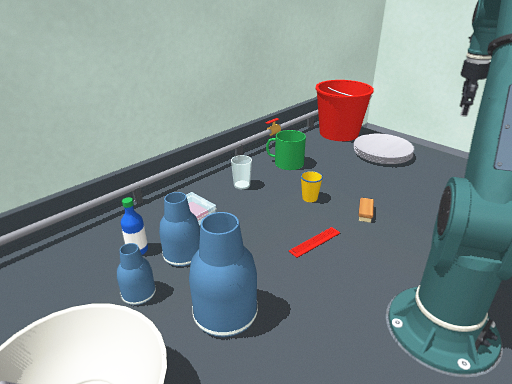

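The top view shows three carafes, at (150,187) small, (193,177) middle and (176,242) large. The yellow cup is at (327,198), and the middle of the slab is free. Next I'll fit the silhouettes and check which tilted grasps the arm can reach.

```bash
cat >> h.py <<'E'
CUP=[(0,24.5),(42,30),(84,35)]
CAR=[(0,52),(85,52),(108,46),(132,33),(184,27)]
def model_mask(p,prof,base,axis=(0,0,1),pose=None):
    axis=np.array(axis,float);axis/=np.linalg.norm(axis)
    u=np.cross(axis,[0.3,0.5,0.81]);u/=np.linalg.norm(u);v=np.cross(axis,u)
    a=np.linspace(0,2*np.pi,40)[:-1]; rings=[np.array(base)+h*axis+r*(np.cos(a)[:,None]*u+np.sin(a)[:,None]*v) for h,r in prof]
    m=np.zeros((384*4,512*4),np.uint8); P=[proj(p,r,pose) for r in rings]
    for A,B in zip(P[:-1],P[1:]):
        hull=cv2.convexHull(np.vstack([A,B]).astype(np.float32)); cv2.fillPoly(m,[np.int32(np.round((hull+.5)*4*16))],255,shift=4)
    return cv2.resize(m,(512,384),interpolation=cv2.INTER_AREA)/255.
def fit(views,prof,x0,z=0):
    """views: (pic,mask,pose)"""
    from scipy.optimize import minimize
    def f(x):
        return sum(1-np.minimum(m,k).sum()/np.maximum(m,k).sum() for p,k,pose in views for m in [model_mask(p,prof,[x[0],x[1],z],pose=pose)])/len(views)
    r=minimize(f,x0,method="Nelder-Mead",options=dict(initial_simplex=[x0,[x0[0]+15,x0[1]],[x0[0],x0[1]+15]],xatol=.2,fatol=1e-4)); return r.x,r.fun
def near(p,q,X,pose=None):
    t=proj(p,[X],pose)[0]; L=outline_of(p,q); L=sorted(L,key=lambda s:np.linalg.norm(np.array(s["centre"])-t))
    return L[0]["pixels"].astype(float) if L else None
def rot(mdir,th,s=1):
    """tool orientation: z leans th deg from down towards azimuth mdir; closing axis across"""
    a=np.radians(mdir);m=np.array([np.cos(a),np.sin(a),0]);t=np.radians(th)
    z=np.sin(t)*m-np.cos(t)*np.array([0,0,1]); y=s*np.cross(m,[0,0,1]); x=np.cross(y,z)
    return Ro.from_matrix(np.c_[x,y,z]).as_euler('xyz',degrees=True), z
E
python3 - <<'E'
from h import *
np.set_printoptions(precision=1,suppress=True)
for q,prof,X in [("cup",CUP,[538,-212,42]),("carafe",CAR,[585,258,92])]:
    V=[]
    for n in ["top","side"]:
        p=read_camera(n); k=near(p,q,X)
        if k is not None: V.append((p,k,None)); print(q,n,k.sum(),fit(V[-1:],prof,X[:2]))
    print(q,fit(V,prof,X[:2]))
cup=np.array([540,-212,0.]);car=np.array([585,255,0.])
def tcp(P,z): return P+19*z
for md in [-120,-90,-60]:
  for s in [1,-1]:
    for th in range(-60,75,15):
        o,z=rot(md,th,s); r=[]
        for P in [cup+[0,0,42],cup+[0,0,200],np.array([560,0,30.]),np.array([560,0,200.]),car+[0,0,184],car+[0,0,290]]:
            j=bot.solve_ik(list(tcp(P,z)),list(o)); r.append("--" if j is None else "%d/%d/%d"%tuple(np.array(j)[4:]))
        print(md,s,th,r)
print(bot.read_time())
E
```

```text
cup top 349.0 (array([ 530.3, -209.4]), np.float64(0.059472914596983895))
cup side 550.0 (array([ 527.6, -208.6]), np.float64(0.054597562903347496))
cup (array([ 529.4, -210.1]), np.float64(0.06190816608346522))
carafe top 502.0 (array([585., 258.]), np.float64(1.0))
carafe side 2346.0 (array([601.1, 253.1]), np.float64(0.07322615756873374))
carafe (array([601.1, 253.1]), np.float64(0.5366130787843668))
-120 1 -60 ['-78/72/-97', '-73/81/-109', '249/117/-95', '-87/47/-107', '190/22/-39', '218/15/-78']
-120 1 -45 ['-75/56/-104', '-66/66/-119', '105/7/70', '-83/50/-119', '141/10/0', '-84/18/-147']
-120 1 -30 ['-69/41/-114', '-56/53/-131', '83/10/81', '-66/38/-142', '-76/21/-158', '27/23/101']
-120 1 -15 ['-59/31/-130', '-42/45/-148', '-70/18/-139', '-43/35/-168', '51/39/78', '32/44/93']
-120 1 0 ['-47/28/-147', '-29/42/-163', '-53/26/-163', '43/53/102', '47/59/79', '36/64/89']
-120 1 15 ['-47/34/-153', '-24/45/-169', '-55/44/-166', '47/71/95', '46/78/79', '38/84/85']
-120 1 30 ['-59/52/-147', '-32/52/-162', '-50/58/-172', '50/88/90', '46/96/77', '40/101/82']
-120 1 45 ['-40/48/-167', '-
[... 3566 characters left out ...]
21/62/21']
-60 -1 -45 ['0/69/49', '-4/80/47', '-2/53/37', '-9/66/35', '-14/51/21', '-17/60/18']
-60 -1 -30 ['5/54/45', '0/68/45', '5/42/28', '-1/57/28', '-4/47/11', '-7/57/9']
-60 -1 -15 ['13/39/37', '7/54/40', '16/31/14', '6/48/20', '11/45/-5', '8/56/-5']
-60 -1 0 ['25/24/23', '17/41/29', '29/21/-2', '19/41/5', '27/47/-23', '25/58/-20']
-60 -1 15 ['37/5/3', '33/29/11', '45/12/-26', '35/36/-13', '40/51/-37', '38/64/-34']
-60 -1 30 ['103/62/-56', '59/16/-19', '86/27/-73', '51/33/-33', '40/51/-41', '47/70/-42']
-60 -1 45 ['113/83/-69', '101/32/-67', '91/42/-87', '58/26/-46', '45/54/-47', '52/73/-48']
-60 -1 60 ['116/87/-88', '105/80/-72', '91/66/-94', '74/37/-70', '55/68/-59', '65/92/-59']
1.3
```

Approaching with m = -y gives a continuous joint branch throughout. I'll move to pre-grasp and refine the cup's position with the wrist camera.

Run:
```python
from h import *
np.set_printoptions(precision=1,suppress=True)
o,z=rot(-90,30,-1)
G=np.array([529.4,-210,55.])
bot.goto(list(G-190*z+19*z),list(o))
print(bot.read_joint_pos(),bot.read_time())
p,pose=wr(); cv2.imwrite("pics/w1.png",p["pixels"])
k=near(p,"cup",[529,-210,42],pose)
print(None if k is None else (k.sum(),fit([(p,k,pose)],CUP,[529,-210])))
im=p["pixels"].copy(); m=model_mask(p,CUP,[529.4,-210,0],pose=pose)>.5
c,_=cv2.findContours(m.astype(np.uint8),0,1); cv2.drawContours(im,c,-1,(255,0,255),1); cv2.imwrite("pics/w1.png",im)
```

```text
[-11.5  25.8   4.7 120.7  40.6  45.6 -39.4] 3.4833
(np.float64(5345.0), (array([ 529.4, -210.1]), np.float64(0.01825365714397509)))
```

View pics/w1.png

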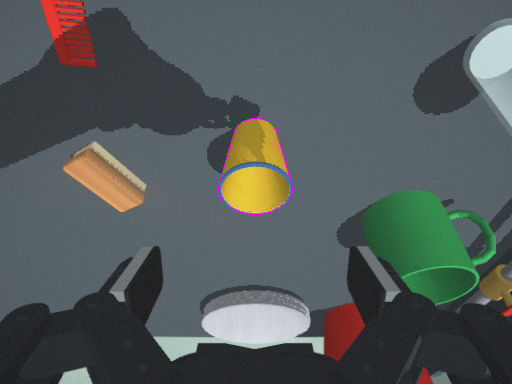

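The wrist view matches the model outline exactly at (255,167), so the cup is at (529.4, -210.1). I'll grasp it, lift it and check.

```bash
cat >> h.py <<'E'
def T(pos,R):
    M=np.eye(4);M[:3,:3]=R;M[:3,3]=pos;return M
def Ttool(): return T(bot.read_tool_pos(),Ro.from_euler('xyz',bot.read_tcp_rot(),degrees=True).as_matrix())
def Rcup(mdir,tilt):
    """cup frame: z tilted from up by tilt deg towards azimuth mdir"""
    a=np.radians(mdir);k=np.array([-np.sin(a),np.cos(a),0]);return Ro.from_rotvec(k*np.radians(tilt)).as_matrix()
def tool_for(Tcup,Ttc):
    M=Tcup@np.linalg.inv(Ttc); return list(M[:3,3]),list(Ro.from_matrix(M[:3,:3]).as_euler('xyz',degrees=True))
E
python3 - <<'E'
from h import *
np.set_printoptions(precision=1,suppress=True)
o,z=rot(-90,30,-1)
G=np.array([529.4,-210.1,55.])
bot.move_linear(list(G+19*z),max_speed=120)
print(bot.read_ft_force())
grab(50); print(bot.read_opening(),bot.read_finger_force(),bot.read_ft_force())
M=np.linalg.inv(Ttool())@T([529.4,-210.1,0],np.eye(3)); np.save("ttc1.npy",M)
bot.move_linear(list(G+19*z+[0,0,60]),max_speed=80)
print(bot.read_opening(),bot.read_finger_force(),bot.read_ft_force(),bot.read_tool_pos(),bot.read_time())
p,pose=wr()
im=p["pixels"].copy(); W=Ttool()@M; m=model_mask(p,CUP,W[:3,3],W[:3,2],pose=pose)>.5
c,_=cv2.findContours(m.astype(np.uint8),0,1); cv2.drawContours(im,c,-1,(255,0,255),1); cv2.imwrite("pics/w2.png",im)
for md in [-90]:
  for rr in [0,30,60,83]:
    pos,ori=tool_for(T([560,10,70],Rcup(-90,rr)),M); print(rr,bot.solve_ik(pos,ori))
E
```

```text
[-0.3  1.1  1.3]
0.7744921869007391 52.035738470294746 [-2.1  1.9  7.4]
0.7740274298714428 54.886950411018915 [ 0.3  0.5 -1.4] [ 529.1 -219.4   98.1] 6.5417
0 [-22.   36.9   2.8 117.   39.7  44.3 -52.8]
30 [  8.4  33.6 -15.5 118.4  17.3  30.  -19.6]
60 [ 40.   45.2 -38.  115.1  -6.6  32.1  15.6]
83 [ 53.3  60.4 -47.4 110.3 -15.1  40.8  30.8]
```

View pics/w2.png

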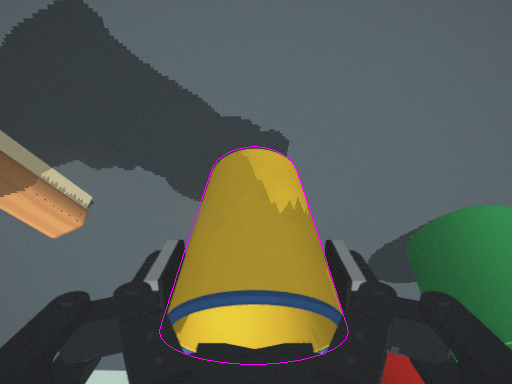

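The cup is held exactly as modelled; the outline coincides. Now I'll rotate it 83° in the air and lay it down with force feedback.

Run:
```python
from h import *
np.set_printoptions(precision=1,suppress=True)
M=np.load("ttc1.npy")
def go(b,t,lin=True,v=150):
    pos,ori=tool_for(T(b,Rcup(-90,t)),M)
    bot.move_linear(pos,ori,max_speed=v) if lin else bot.goto(pos,ori)
go([535,-170,130],15,v=120)
go([560,20,130],83,False)
go([560,20,40],83)
f0=np.array(bot.read_ft_force()); z=31
while z>22:
    go([560,20,z],83,v=30); bot.wait(.05); f=np.array(bot.read_ft_force())
    if f[2]-f0[2]>2.5: break
    z-=1
print("touch z",z,f-f0,bot.read_time())
gripper_open(); bot.wait(.3)
print(bot.read_finger_force(),bot.read_opening())
tz=Ttool()[:3,2]; P=np.array(bot.read_tool_pos()); 
bot.move_linear(list(P-130*tz),max_speed=120)
bot.wait(.2)
V=[]
from scipy.optimize import minimize
p,pose=wr();V.append((p,near(p,"cup",[560,-20,30],pose),pose))
for n in ["top","side"]:
    p=read_camera(n); V.append((p,near(p,"cup",[560,-20,30]),None))
print([None if v[1] is None else v[1].sum() for v in V])
V=[v for v in V if v[1] is not None]
def f(x):
    return sum(1-np.minimum(m,k).sum()/np.maximum(m,k).sum() for p,k,po in V for m in [model_mask(p,CUP,[x[0],x[1],24.3],Rcup(x[2],83)[:,2],pose=po)])
x0=np.array([560,20,-90.]); r=minimize(f,x0,method="Nelder-Mead",options=dict(initial_simplex=[x0,x0+[10,0,0],x0+[0,10,0],x0+[0,0,10]],xatol=.1,fatol=1e-4))
print(r.x,r.fun,bot.read_time()); np.save("lay.npy",r.x)
p,k,po=V[0]; im=p["pixels"].copy(); m=model_mask(p,CUP,[*r.x[:2],24.3],Rcup(r.x[2],83)[:,2],pose=po)>.5
c,_=cv2.findContours(m.astype(np.uint8),0,1); cv2.drawContours(im,c,-1,(255,0,255),1); cv2.imwrite("pics/w3.png",im)
```

```text
touch z 26 [-0.1 -2.8  4.4] 11.0167
0.0 0.9960807148439061
[np.float64(7794.0), np.float64(393.0), np.float64(642.0)]
[562.3  19.1 -89.7] 0.18124986945472432 13.3833
```

View pics/w3.png

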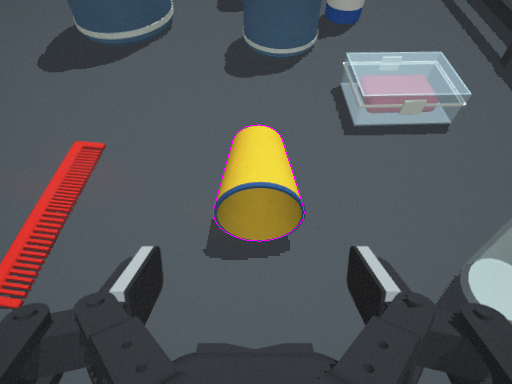

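The cup lies still at (562.3, 19.1), azimuth -89.7°. Next I'll take a close view of the carafe and regrasp.

Run:
```python
from h import *
np.set_printoptions(precision=1,suppress=True)
o,z=rot(-90,-35,-1)
bot.goto([590,110,330],list(o))
print(bot.read_joint_pos())
V=[]
p,pose=wr(); V.append((p,near(p,"carafe",[601,253,100],pose),pose)); im=p["pixels"].copy()
q=read_camera("side"); V.append((q,near(q,"carafe",[601,253,80]),None))
t=read_camera("top"); print([s["centre"] for s in outline_of(t,"carafe")])
for v in V: print(v[1].sum(),fit([v],CAR,[601,253]))
X,e=fit(V[:1],CAR,[601,253]); NK,e2=fit(V,CAR,[601,253]); print(NK,e2)
np.save("car.npy",X)
m=model_mask(p,CAR,[*X,0],pose=pose)>.5
c,_=cv2.findContours(m.astype(np.uint8),0,1); cv2.drawContours(im,c,-1,(255,0,255),1)
a=np.linspace(0,2*np.pi,60); 
for r in (27,24): cv2.polylines(im,[np.int32(proj(p,np.c_[X[0]+r*np.cos(a),X[1]+r*np.sin(a),0*a+184],pose))],True,(0,255,0),1)
cv2.imwrite("pics/w4.png",im)
x,y,az=np.load("lay.npy")
for th in (30,35,40):
    o,z=rot(az,th,-1); ax=Rcup(az,83)[:,2]; g=np.array([x,y,24.3])+40*ax
    Tc=np.linalg.inv(T(g+19*z,Ro.from_euler('xyz',o,degrees=True).as_matrix()))@T([x,y,24.3],Rcup(az,83))
    print(th,bot.solve_ik(list(g+19*z),list(o)),bot.solve_ik(*tool_for(T([*X,226],Rcup(az,180)),Tc)),bot.solve_ik(*tool_for(T([*X,320],Rcup(az,180)),Tc)))
print(bot.read_time())
```

```text
[ 32.2  26.6 -41.3 105.9 -22.5  52.2   8. ]
[[175.0, 241.8], [151.4, 187.3], [192.3, 177.2]]
6349.0 (array([595.3, 254.5]), np.float64(0.029310638443325487))
2382.0 (array([598.5, 254.1]), np.float64(0.07442950631990974))
[595.5 255.6] 0.05801789314370753
30 [-24.6  46.8  10.8 118.8  43.2  31.2 -56.7] [ 35.   60.8 -59.3 113.9 -44.4  26.6  38.3] [ 35.6  50.6 -59.8 112.8 -47.9  33.5  33.2]
35 [-27.   48.4  11.3 118.1  46.3  35.2 -61.4] [ 33.1  57.1 -57.5 113.9 -41.3  25.7  33.1] [ 33.6  47.1 -57.7 112.3 -44.4  33.3  28.1]
40 [-28.7  50.1  11.1 117.3  48.9  39.6 -65.5] [ 30.7  53.5 -55.2 113.7 -37.9  25.2  27.7] [ 31.3  43.7 -55.3 111.8 -40.7  33.4  22.8]
14.95
```

View pics/w4.png

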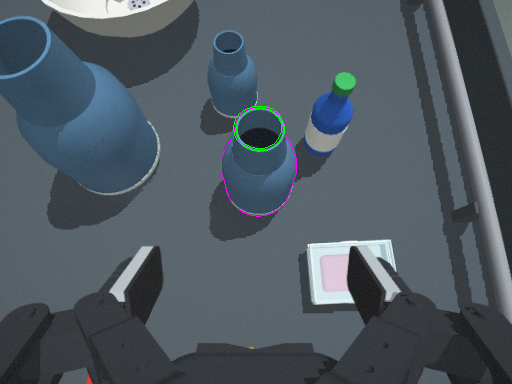

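The model outline and rim ellipse fit the middle carafe at (259,128), so it stands at about (595.3, 254.5). Now I'll regrasp the cup, turn it over and hover above the neck.

Run:
```python
from h import *
np.set_printoptions(precision=1,suppress=True)
x,y,az=np.load("lay.npy"); X=np.load("car.npy")
o,z=rot(az,35,-1); ax=Rcup(az,83)[:,2]; g=np.array([x,y,24.3])+40*ax; tip=g+17*z
bot.goto(list(tip+[0,0,160]),list(o))
bot.move_linear(list(tip),max_speed=120); print(bot.read_ft_force())
grab(50); print(bot.read_opening()*85,bot.read_finger_force(),bot.read_ft_force())
M=np.linalg.inv(Ttool())@T([x,y,24.3],Rcup(az,83)); np.save("ttc2.npy",M)
def go(b,t,lin=True,v=120):
    pos,ori=tool_for(T(b,Rcup(az,t)),M)
    bot.move_linear(pos,ori,max_speed=v) if lin else bot.goto(pos,ori)
go([x,y,90],83,v=60)
p,pose=wr(); im=p["pixels"].copy(); W=Ttool()@M; m=model_mask(p,CUP,W[:3,3],W[:3,2],pose=pose)>.5
go([x,y-60,220],110)
go([x,y-20,320],150,False)
go([*X,320],180,False)
print(bot.read_joint_pos(),bot.read_opening()*85,bot.read_time(),bot.read_tool_pos(),bot.read_ft_force())
c,_=cv2.findContours(m.astype(np.uint8),0,1); cv2.drawContours(im,c,-1,(255,0,255),1)
s=read_camera("side"); W=Ttool()@M; im2=s["pixels"].copy(); m=model_mask(s,CUP,W[:3,3],W[:3,2])>.5
c,_=cv2.findContours(m.astype(np.uint8),0,1); cv2.drawContours(im2,c,-1,(255,0,255),1)
im2=cv2.resize(im2[90:282,80:336],(512,384))
k=near(s,"cup",W[:3,3]-[0,0,40]); print("side mask vs model", None if k is None else (k.sum(),m.sum()))
cv2.imwrite("pics/w5.png",cv2.resize(np.hstack([im,im2]),(800,300)))
```

```text
[ 0.   0.7 -0.5]
58.996836497716096 52.52390502631897 [-0.7  1.7  5.9]
[ 35.4  48.6 -60.7 112.2 -39.8  31.9  24. ] 58.77609363346588 22.1583 [596.2 267.6 271.6] [ 0.3 -0.8 -2.6]
side mask vs model (np.float64(974.0), np.int64(1113))
```

View pics/w5.png

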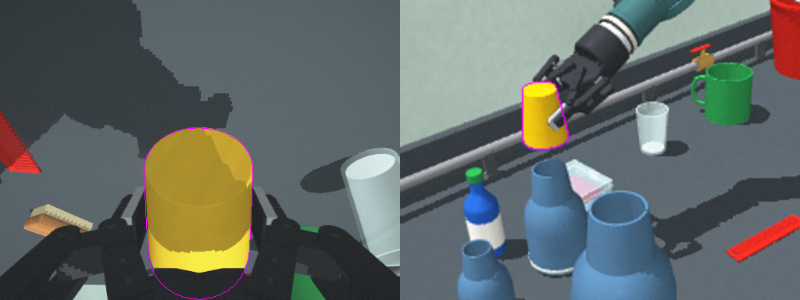

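The cup is held true in both views: the wrist outline matches and the side view shows it upright, mouth down. I'll lower it with force feedback and correct sideways as needed.

Run:
```python
from h import *
np.set_printoptions(precision=1,suppress=True)
az=np.load("lay.npy")[2]; X=np.load("car.npy").copy(); M=np.load("ttc2.npy")
def go(b,v):
    pos,ori=tool_for(T(b,Rcup(az,180)),M); bot.move_linear(pos,ori,max_speed=v)
go([*X,272],80); bot.wait(.3)
fs=[]
for _ in range(5): fs.append(bot.read_ft_force()); bot.wait(.03)
f0=np.mean(fs,0); print("noise",np.std(fs,0))
z=270.; n=0
while n<70 and z>=223:
    n+=1; go([*X,z],30); bot.wait(.05)
    f=np.mean([bot.read_ft_force() for _ in range(3)],0)-f0
    if np.linalg.norm(f[:2])>.6 or f[2]>1: print(z,X,f)
    if f[2]>6 and z<231: break
    if f[2]>12: break
    if np.linalg.norm(f[:2])>.8: X+=np.clip(.5*f[:2],-.7,.7); 
    if not(np.linalg.norm(f[:2])>1.5 and n<60): z-=1.5 if z>236 else 1
print("end",z,X,f,bot.read_time(),bot.read_tool_pos())
np.save("X.npy",np.r_[X,z])
s=read_camera("side"); im=s["pixels"].copy(); W=Ttool()@M; im=cv2.resize(im[110:302,80:336],(768,576)); cv2.imwrite("pics/s6.png",im)
```

```text
noise [0.2 0.5 0.5]
264.0 [595.3 254.5] [ 1.  -0.2  0.3]
262.5 [595.8 254.4] [ 1.  -0.5 -0.1]
261.0 [596.3 254.1] [ 0.9 -0.3 -0.1]
258.0 [596.7 254. ] [ 1.  -0.7 -0.9]
255.0 [597.2 253.6] [ 0.8 -0.6 -0.1]
252.0 [597.6 253.3] [ 0.6 -0.7  0.1]
250.5 [597.9 253. ] [-0.3  1.   0.4]
249.0 [597.8 253.5] [ 0.1  1.2 -0.3]
247.5 [597.8 254.1] [-0.5  1.1 -1. ]
246.0 [597.6 254.6] [ 0.6  0.5 -0.5]
244.5 [597.9 254.8] [-1.1  0.6  0. ]
241.5 [597.3 255.1] [-0.7 -0.1  0.2]
240.0 [597.3 255.1] [-1.4  0.1 -0.3]
238.5 [596.6 255.2] [ 0.4 -0.5 -0.1]
234.5 [596.6 255.2] [-0.7  0.5  0.1]
232.5 [596.3 255.4] [-1.2  0.5  0.2]
231.5 [595.7 255.7] [-1.1 -0.3 -1. ]
229.5 [595.1 255.5] [-0.  -0.6 -0.3]
226.5 [595.1 255.5] [ 2.5 -1.1  0.5]
226.5 [595.8 255. ] [ 0.2  0.6 -1. ]
225.5 [595.8 255. ] [-0.5  0.5  3.6]
224.5 [595.8 255. ] [-1.6 -1.9  7.2]
end 224.5 [595.8 255. ] [-1.6 -1.9  7.2] 34.275 [595.7 269.4 178.3]
```

View pics/s6.png

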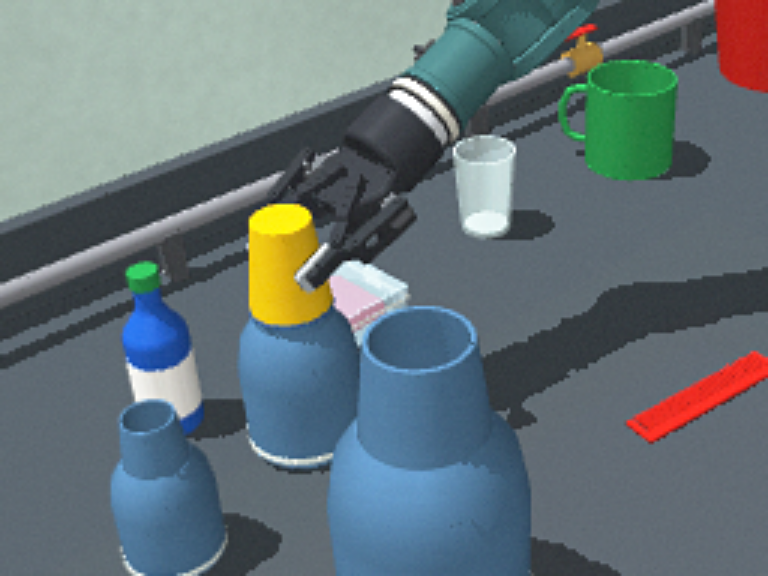

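The cup sits down over the neck, straight, at the expected height of about 225 with 7 N of push. I'll release, retreat and check.

Run:
```python
from h import *
from scipy.optimize import minimize
np.set_printoptions(precision=2,suppress=True)
gripper_open(); bot.wait(.3)
P=np.array(bot.read_tool_pos()); tz=Ttool()[:3,2]
bot.move_linear(list(P-130*tz),max_speed=100); bot.wait(.2)
X=np.load("X.npy")
p,pose=wr(); im=p["pixels"].copy()
V=[]
for (q,po,n) in [(p,pose,"w"),(read_camera("side"),None,"s")]:
    k=near(q,"cup",[X[0],X[1],184],po)
    print(n,None if k is None else k.sum())
    if k is not None and k.sum()>300: V.append((q,k,po))
def f(x): return sum(1-np.minimum(m,k).sum()/np.maximum(m,k).sum() for q,k,po in V for m in [model_mask(q,CUP,x[:3],Ro.from_euler('xy',x[3:],degrees=True).apply([0,0,-1]),pose=po)])
x0=np.array([X[0],X[1],226,0,0.]); r=minimize(f,x0,method="Nelder-Mead",options=dict(initial_simplex=np.vstack([x0,x0+np.diag([4,4,4,4,4.])]),xatol=.05,fatol=1e-4))
print("cup fit",r.x,r.fun,bot.read_time())
C=fit([(p,near(p,"carafe",[*X[:2],80],pose),pose)],CAR+[(184.1,1)],X[:2]); print("carafe rough",C)
cv2.imwrite("pics/w7.png",im)
```

```text
w 8028.0
s 952.0
cup fit [595.9  255.28 224.54  -0.03  -0.17] 0.05822783909618301 36.8583
carafe rough (array([595.52, 256.99]), np.float64(0.4252088482262101))
```

View pics/w7.png

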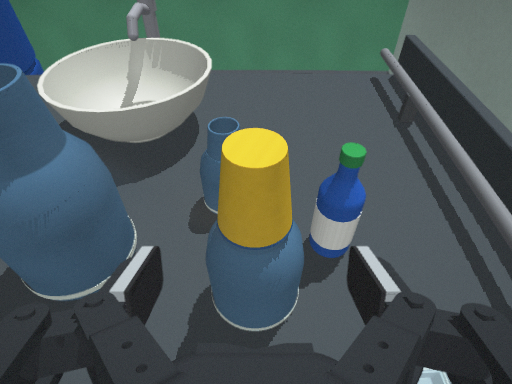

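The cup at (255,187) sits straight over the neck. The fit puts its base at 224.5 mm with tilt under 0.2°, and the gripper is clear. I'll hand it in.

```bash
python3 -c "
from h import *
print(order.sign_off(), bot.read_time())"
```

```text
the job is handed in; nothing more can be done
the job is handed in; nothing more can be done
```

The cup sits mouth down on the middle carafe, let go and straight: its base is about 225 mm up, tilted under 0.2°. I handed the job in about 37 s into the 58 s allowed; no verdict came back.

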